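# Lock the closing ring of a bench pressure vessel

### The job

Make the bench pressure vessel safe to pressurise. With the fingertips, push one of the locking ring's two handles round until the slot in the ring lines up with the locking bar, then push the bar by its finger plate through the slot until it is fully home. Do not grip or pick up anything, do not ram the bar against a ring that is not lined up, and leave the loose things on the bench where they stand.

Things in the scene. Friction and masses are not known exactly. Their poses are not given: they have to be found in the camera images.
- vessel: Round white and steel bench pressure vessel, fixed, 176 mm across, 155 mm high over the small gauge in the middle of its lid. Origin: middle of its underside, on the ring's axis. The bar lies on its +y side (at yaw 0 the robot's left), 98 to 109 mm up, in a fixed guide 46 mm wide, 94 to 134 mm from the axis, up to z = 118 mm. Yaw varies by up to 0.3 rad either way.
- ring (a joint): Angle of the slotted steel locking ring (disc) round the lid, rad, counter-clockwise from above positive. 0: slot lined up with the bar. Starts between 0.45 and 1.05, so it is to be turned clockwise; its stops are at -0.6 and 1.35, so it can be overshot and turned back. It stays where it is left and takes about 4 N at a handle.
- slot (a point): Mouth of the ring's slot, mid-width, on the ring's outer face 84 mm from the axis, 104 mm up; turns with the ring. The slotted wall is 58 to 84 mm from the axis, 94 to 112 mm up. The slot is 20 mm wide, open at the top, its mouth flared; the bar is 14 mm wide, its nose tapered: within 0.06 rad of lined up the bar finds its way and centres the ring.
- handle_a (a point): Point on one of the ring's two straight steel handles, which stick out level and radially from the ring: 14 mm wide, 14 mm high (92 to 106 mm above the worktop), free from 84 to 133 mm from the axis. The point is on the handle's centre line, 112 mm from the axis, 99 mm up, 135 degrees counter-clockwise (from above) of the slot.
- handle_b (a point): The same point on the other, like handle, 135 degrees clockwise of the slot. Below the handles there is free air outside the vessel's flange (88 mm radius, top 84 mm up).
- bar (a joint): How far the flat aluminium locking bar has been pushed in, m: 0 drawn right out, 0.048 fully home (finger plate against the guide, nose in the keeper on the lid). It starts between 0 and 0.006. It slides straight along the vessel's -y, towards the axis, takes about 3 N and stays where it is left.
- bar_nose (a point): Tip of the bar's tapered nose, 103 mm up: 94 mm from the axis when drawn out (10 mm clear of the ring), 46 mm when home.
- finger_plate (a point): Point on the outer face of the upright finger plate at the bar's outer end: 34 mm wide, 8 mm thick, 95 to 135 mm above the worktop. The point is in the middle of its width, 120 mm up, 190 mm from the axis when drawn out and 142 mm when home. Push it towards the axis.
- wash: White wash bottle with a bent spout, 68 mm across the body, 200 mm high, loose; origin under its middle. To be left alone.
- beaker: Glass beaker, 75 mm across, 92 mm high, loose; origin under its middle. To be left alone.
- dropper: Small white plastic screw-cap bottle, 34 mm across, 80 mm high, loose; origin under its middle. To be left alone.
- timer: Flat bench timer, 70 x 78 x 34 mm, loose; origin under its middle. To be left alone.

How it is judged (in metres and radians):
On the way, in this order (a step that is already met when the one before it is completed fails the run):
1. the slot is lined up with the bar, the bar not yet home (value of joint ring between -0.08 and 0.08 rad), for 0.1 s.
2. the bar is pushed through the slot, fully home (all of step 1 and value of joint bar above 0.043 m), for 0.2 s.
At the end, for the whole second after the job is handed in: The bar stands through the slot within 5 mm of fully home, the ring within 0.08 rad of lined up, both at rest; the four loose things are within 20 mm of where they stood and at rest (all of step 2 and velocity of joint bar below 0.005 m/s and velocity of joint ring below 0.05 rad/s and distance of each of wash, beaker, dropper, timer from where it was at the start of the episode below 0.02 m and linear speed of each of wash, beaker, dropper, timer below 0.01 m/s); the robot touches nothing.
It fails at once if a loose thing is lifted, shifted more than 20 mm or tipped (distance of any of wash, beaker, dropper, timer from where it was at the start of the episode above 0.02 m or angle between any of wash, beaker, dropper, timer's own z axis and vertical above 0.35 rad).
It fails at once if a handle of the ring or the bar's finger plate is gripped (pressed from both sides at once) instead of pushed ((contact force between the fingers and ring_c32 above 3 N and contact force between the fingers and ring_c33 above 3 N) or (contact force between the fingers and ring_c34 above 3 N and contact force between the fingers and ring_c35 above 3 N) or (contact force between the fingers and bar_c2 above 3 N and contact force between the fingers and bar_c3 above 3 N)).
It fails at once if the bar is rammed against the ring with more than 40 N (contact force between bar and ring above 40 N).
It also fails if it takes over 48 s, if anything falls off the work surface, if the arm or the gripper's body presses on something with over 40 N, if the wrist force passes 120 N, or if a joint passes its speed limit or range.

### The arm

A 6-joint arm with a two-finger parallel gripper is mounted at the origin on a cart in front of the work surface, level with it; the furniture and walls round the work are solid. World frame = base frame: x ahead of the robot, y to its left, z up, the work surface at z = 0. Lengths are in mm, angles in rad, forces in N, time in s.
With the tool pointing down it reaches from about 275 to 1000 mm from the base axis. Payload 8.4 kg.
Tool frame: the origin (TCP) lies at the very end of the fingers, on their centre line; the grasp point (between the pads) lies 19 mm behind it; z points along the fingers, y is the direction in which the jaws open and shut (so a half turn about z gives the same grasp; the last joint's range is limited). The gripper opens to 85 mm and grips with 20 to 120 N. Pads are 22 mm wide; open, the fingers measure 114 mm over their backs; the gripper's body (76 mm by 85 mm) begins 54 mm behind the grasp point. The pads swing forward as they close: fully open they stand 13 mm farther back than shut.
Start: joints at [-1.263, 0.353, 1.633, -0, 1.155, -0.002], TCP at [190.541, -595.249, 231.281] pointing down, gripper open.
Joint ranges: [-2.63, 2.63], [-0.92, 2.1], [0.06, 2.66], [-1.3, 4.44], [0, 2.69], [-3.02, 3.02]. Speed limits (rad/s): [2.22, 2.22, 2.79, 3.14, 3.14, 3.14].

### API

Orientations are given as [roll, pitch, yaw] about the fixed x, y, z axes, in that order (R = Rz(yaw) Ry(pitch) Rx(roll)).
In Python, from rig import r gives the robot as it stands.
- The arm moves only by the tool apply_moves, never from a script. Its argument "rows" is text: rows parted by semicolons, each of 4 numbers parted by spaces: the shift along the tool's x, y, z in m, then the turn about the tool's z in degrees. A call has 1 to 12 rows; each row shifts and turns the commanded pose from where the row before left it, along the tool's axes as they then stand; what a row does not reach is not made up. A row lasts 1/10 s, in which the tool goes at most 50 mm and 8.59 degrees, less where a joint would pass 70% of its speed; a pose out of reach is approached as far as the arm can. A call is refused whole if a number of a shift passes 0.05 or a number of a turn 8.59, either way. A call with a gripper value outside its range is refused whole. "jaw" is the finger opening in m, from 0 to 0.0854, set as the call begins (left out, the last holds). The fingers move at their own pace and stop on an object; "squeeze" is the grip in N (left out, the last holds). Time passes only in rows, so rows that do not move let the fingers close. It gives the time, the measured TCP pose, the force and the opening at its end, in the units of the state.
- r.sense(): the state, without advancing time (a new reading comes with each control period).
- r.grab_frame(name): name is "side" or "top"; returns (picture, depth): 480x640x3 uint8, blue, green, red; 480x640 float32, mm along the optical axis (not along the pixel's ray), 0 where there is no reading.
- r.get_calibration(name): a dict with "intrinsics" (3x3 intrinsics, pixels), "k1" (the pictures are not rectified: a ray, as slopes to the right and down, at radius r is drawn at 1 + k1 r^2 times it, then the intrinsics apply), "rvec" (rotation vector, rad) and "tvec" (3), from world to camera coordinates, as OpenCV has them. Camera axes: x right, y down, z forward; pixel columns grow to the right and rows downward; lengths in mm; the calibration is good to about 2 mm. A picture is of the moment at which its call begins. get_calibration takes no time and is no camera call.
- r.sign_off(): hands the job in, once; it reports no verdict.
Trained networks look in the newest picture that a camera, given by its name, has taken for a name from the list of things; names that differ only in an ending like _2 or _b are one class to them, and where a whole thing is asked for, a point or a joint stands for the part that bears it (a point fixed in the world has none). Each returns a list of dicts, best first, with "conf" (0 to 1); they miss things now and then, are a little off and sometimes report something else, mostly with a low value. They report only what shows in the picture. A call takes as long as a camera call.
- r.recognise(camera, label): "bbox" ([left, top, right, bottom] as shares, 0 to 1, of the picture: columns of its width, rows of its height, round what is visible of it).
- r.pinpoint(camera, label): "at" ([row, column] as shares, 0 to 1, of the picture: columns of its width, rows of its height: a listed point, or the origin of a listed thing).
The state is a dict: "clock": time; "qpos": joint angles; "qvel": joint speeds; "joint_efforts": joint torques, N m; "eef_pos": TCP position; "tcp_rot": TCP orientation; "contact_force": force on the tool from outside, world axes, zero at the start; "wrist_torque": the same for the moment, N m; "opening": opening from 0.0 (shut) to 1.0 (fully open).
Only numpy, scipy, OpenCV 4.12 (cv2) and the standard library are available. Lean on these libraries where they do the work, as an engineer would, in place of code of your own. Each camera call takes 0.05 s, during which the arm holds its last target. There are 200 camera calls.

## Working session

There is one attempt and no reset: what is moved stays moved. The work goes in short steps, Python scripts to look and compute and a tool call to move; the robot and the scene stay as the last step left them, time stands still between calls to the robot, and variables do not carry over. Pictures are saved under pics/ and viewed, about 8 in all and at most 12, crops included, and the job is handed in when it is done.

Besides the shell and the picture viewer there is one more tool, called after "Call:" by a JSON object that holds its "fn" and its "kwargs". apply_moves: Moves the arm, as the interface text tells. Its arguments: {"type":"object","properties":{"rows":{"type":"string"},"jaw":{"type":"number"},"squeeze":{"type":"number"}},"required":["rows"]}

```bash
ls; mkdir -p pics; cat > h.py <<'E'
import numpy as np, cv2
from rig import r
def cal(n):
    c=r.get_calibration(n); K=np.array(c["intrinsics"],float); R,_=cv2.Rodrigues(np.array(c["rvec"],float)); t=np.array(c["tvec"],float).ravel()
    return K,float(c["k1"]),R,t
def ray(n,u,v):
    K,k1,R,t=cal(n); d=cv2.undistortPoints(np.array([[[u,v]]],float),K,np.array([k1,0,0,0.]))[0,0]
    return -R.T@t, R.T@np.array([d[0],d[1],1.])
def atz(n,u,v,z):
    o,d=ray(n,u,v); return o+d*(z-o[2])/d[2]
def cloud(n,D):
    K,k1,R,t=cal(n); h,w=D.shape; g=np.stack(np.meshgrid(np.arange(w),np.arange(h)),-1).reshape(-1,1,2).astype(float)
    p=cv2.undistortPoints(g,K,np.array([k1,0,0,0.])).reshape(h,w,2)
    P=np.dstack([p*D[...,None],D]); return (P-t)@R
def proj(n,P):
    K,k1,R,t=cal(n); return cv2.projectPoints(np.array(P,float).reshape(-1,1,3),cv2.Rodrigues(R)[0],t,K,np.array([k1,0,0,0.]))[0].reshape(-1,2)
E
python3 - <<'E'
from h import *
for n in("top","side"):
    im,D=r.grab_frame(n); cv2.imwrite(f"pics/{n}0.png",im); np.save(f"{n}0.npy",D); o,d=ray(n,320,240); print(n,o,d)
    for l,z in(("vessel",0),("slot",104),("handle_a",99),("bar_nose",103),("finger_plate",120),("wash",0),("beaker",0),("dropper",0),("timer",0)):
        for e in r.pinpoint(n,l)[:3]:
            v,u=e["at"]; print(l,round(e["conf"],2),[round(u*640),round(v*480)],atz(n,u*640,v*480,z).round())
print(r.sense())
E
```

```text
pics
top [ 445.82655211  -80.71710422 1052.88283601] [ 0.05810547  0.0364591  -0.99765784]
vessel 0.76 [292, 235] [519.  25.   0.]
slot 0.58 [253, 254] [468.  98. 104.]
slot 0.38 [331, 233] [517. -70. 104.]
handle_a 0.92 [330, 232] [518. -66.  99.]
handle_a 0.65 [284, 179] [632.  35.  99.]
bar_nose 0.78 [237, 225] [531. 134. 103.]
bar_nose 0.25 [466, 219] [ 552. -358.  103.]
bar_nose 0.17 [188, 300] [366. 237. 103.]
finger_plate 0.87 [192, 218] [543. 228. 120.]
finger_plate 0.45 [332, 234] [513. -72. 120.]
wash 0.7 [469, 217] [ 566. -395.    0.]
beaker 0.75 [444, 288] [ 400. -334.    0.]
beaker 0.51 [194, 219] [554. 262.   0.]
dropper 0.72 [258, 296] [371. 101.   0.]
timer 0.95 [186, 301] [356. 276.   0.]
timer 0.62 [287, 233] [523.  36.   0.]
side [255.61194581 547.14133893 810.8880126 ] [ 0.20728862 -0.61963342 -0.757406  ]
vessel 0.87 [277, 286] [522.  43.   0.]
slot 0.97 [287, 287] [469. 103. 104.]
handle_a 0.96 [227, 241] [632.  34.  99.]
handle_a 0.94 [301, 221] [508. -73.  99.]
finger_plate 0.85 [225, 323] [537. 220. 120.]
wash 0.8 [322, 162] [ 570. -395.    0.]
beaker 0.85 [376, 190] [ 397. -334.    0.]
dropper 0.8 [335, 328] [370.  97.  -0.]
timer 0.68 [314, 411] [352. 271.   0.]
{'clock': 1.0, 'qpos': array([-1.26342579e+00,  3.52999907e-01,  1.63339105e+00, -3.17363550e-05,
        1.15518637e+00, -2.42441753e-03]), 'qvel': array([ 0.00014851,  0.00049546,  0.00011395, -0.00059665, -0.00034514,
       -0.00048921]), 'joint_efforts': array([ 1.83001775e-03, -6.05170441e+01, -3.42451787e+01, -1.16747060e-04,
        9.65212384e-04, -1.57866816e-05]), 'eef_pos': array([ 190.51930872, -595.26695663,  231.28486053]), 'tcp_rot': array([3.14157740e+00, 2.90719093e-05, 3.09807772e-01]), 'contact_force': array([-1.16181518,  0.20286156, -0.53552844]), 'wrist_torque': array([-0.042777  , -0.00085863, -0.03028382]), 'opening': 1.0015882736188184}
```

View pics/top0.png

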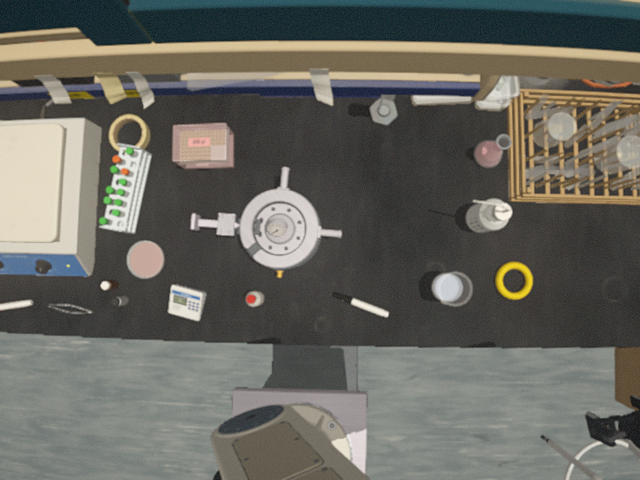

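View pics/side0.png

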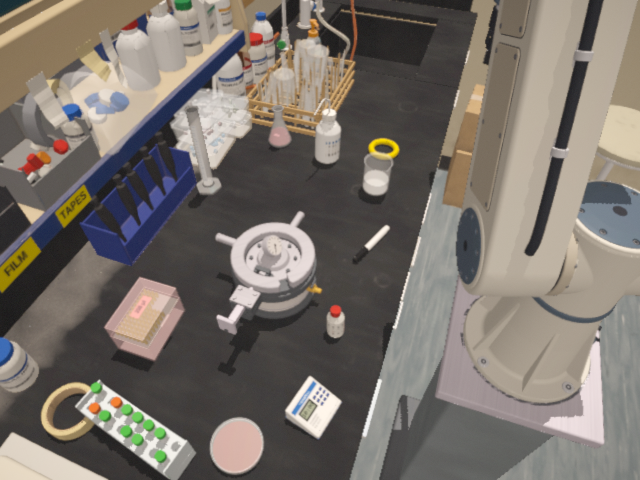

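Top view: vessel at about (280,230), handle_b up at (284,170) and handle_a right at (338,233). The bar's plate is on the left at (194,221) and the slot is near (253,254). The side view agrees. I'll now refine this with depth.

```bash
cat > fit.py <<'E'
from h import *
from scipy.optimize import least_squares
import sys
def fit(D_top,D_side,c0=(520.5,42.5)):
    P=np.vstack([cloud(n,D)[(D>0)] for n,D in(("top",D_top),("side",D_side))])
    def near(c,a,b,z0,z1):
        q=P-np.array([*c,0]); rr=np.hypot(q[:,0],q[:,1]); return q[(rr>a)&(rr<b)&(q[:,2]>z0)&(q[:,2]<z1)]
    return P,near
if __name__=="__main__":
    s=sys.argv[1]
    if s!="0":
        for n in("top","side"):
            im,D=r.grab_frame(n); cv2.imwrite(f"pics/{n}{s}.png",im); np.save(f"{n}{s}.npy",D)
    for n in("top","side"):
        D=np.load(f"{n}{s}.npy"); C=cloud(n,D); P=C[D>0]; c=np.array([520.5,42.5])
        q=P-[*c,0]; rr=np.hypot(*q[:,:2].T)
        m=(rr<95)&(q[:,2]>107)&(q[:,2]<117)
        print(n,"ringtop z",np.median(q[m,2]),"count",m.sum(), "enclosing",cv2.minEnclosingCircle((q[m,:2][rr[m]<90]+c).astype(np.float32)))
        for nm,a,b,z0,z1 in(("arms",98,128,97,112),("plate",140,205,122,140)):
            k=(rr>a)&(rr<b)&(q[:,2]>z0)&(q[:,2]<z1); g=np.degrees(np.arctan2(q[k,1],q[k,0]))
            h,e=np.histogram(g,np.arange(-180,181,10))
            print(nm,[(int(x),int(y)) for x,y in zip(e,h) if y>3])
            for lo in e[:-1][(h>3)&(np.r_[0,h[:-1]]<=3)]:
                kk=(g>lo-5)&(g<lo+32); w=q[k][kk]; print("  med",w[:,:2].mean(0).round(1)+c,"z",np.median(w[:,2]).round(1),"ang rad",np.arctan2(*w[:,:2].mean(0)[::-1]).round(3),"r",np.hypot(*w[:,:2].mean(0)).round(1),w[:,:2].min(0)+c,w[:,:2].max(0)+c)
E
python3 fit.py 0
```

```text
top ringtop z 111.46564136064019 count 2595 enclosing ((523.0115966796875, 42.14870071411133), 88.42481994628906)
arms [(-100, 69), (-90, 24), (-10, 91), (70, 11), (80, 16), (90, 8)]
  med [516.6 -70.6] z 104.5 ang rad -1.605 r 113.2 [508.3324039  -84.23439777] [525.09153646 -56.17226237]
  med [633.3  34.5] z 104.6 ang rad -0.071 r 113.1 [618.15389159  27.91253999] [647.38033212  42.74812165]
  med [531.2 154.1] z 111.1 ang rad 1.475 r 112.1 [508.51510381 137.03246805] [553.62559483 168.01570711]
plate [(80, 76)]
  med [535.9 221.5] z 132.5 ang rad 1.485 r 179.7 [518.81007843 217.07681815] [552.38863293 227.08322808]
side ringtop z 113.66309097378532 count 2701 enclosing ((522.953857421875, 42.49916076660156), 88.60646057128906)
arms [(-100, 62), (-90, 11), (-10, 97), (90, 46)]
  med [515.6 -70. ] z 107.4 ang rad -1.614 r 112.6 [509.62039432 -84.91647646] [524.28112197 -55.22951515]
  med [633.3  34.8] z 106.2 ang rad -0.068 r 113.0 [618.29017758  25.50621383] [647.8412204   41.35356501]
  med [508.4 155.5] z 105.0 ang rad 1.678 r 113.7 [506.61513666 140.34284443] [510.07060632 169.05153435]
plate [(80, 116), (90, 16)]
  med [533.2 222.9] z 133.9 ang rad 1.501 r 180.8 [517.76278372 217.24793411] [551.13859736 226.30207773]
```

Call:
{"fn": "apply_moves", "kwargs": {"rows": "0 0 -0.03 0; 0 0 0 0", "jaw": 0}}

```text
clock: 1.2
eef_pos: [191.1, -597.0, 264.7]
tcp_rot: [3.137, 0.0, 0.31]
contact_force: [-0.5, -0.7, 0.2]
opening: 0.694
```

Call:
{"fn": "apply_moves", "kwargs": {"rows": "0.0254 -0.0194 0 0;0.0254 -0.0194 0 0;0.0254 -0.0194 0 0;0.0254 -0.0194 0 0;0.0254 -0.0194 0 0;0.0254 -0.0194 0 0;0.0254 -0.0194 0 0;0.0254 -0.0194 0 0;0.0254 -0.0194 0 0;0.0254 -0.0194 0 0;0.0254 -0.0194 0 0;0.0254 -0.0194 0 0"}}

```text
clock: 2.4
eef_pos: [410.4, -279.4, 261.1]
tcp_rot: [3.141, -0.0, 0.31]
contact_force: [0.1, 0.1, -0.0]
opening: -0.001
```

Call:
{"fn": "apply_moves", "kwargs": {"rows": "0.0254 -0.0194 0 0;0.0254 -0.0194 0 0;0.0254 -0.0194 0 0;0.0254 -0.0194 0 0;0.0254 -0.0194 0 0;0.0254 -0.0194 0 0;0.0254 -0.0194 0 0;0.0254 -0.0194 0 0;0 0 0 0"}}

```text
clock: 3.3
eef_pos: [557.8, -68.2, 261.0]
tcp_rot: [-3.141, -0.001, 0.312]
contact_force: [-0.2, 0.2, 0.6]
opening: 0.001
```

Call:
{"fn": "apply_moves", "kwargs": {"rows": "0 0 0 -7.65;0 0 0 -7.65;0 0 0 -7.65;0 0 0 -7.65;0 0 0 -7.65;0 0 0 -7.65;0 0 0 -7.65;0 0 0 -7.65;0 0 0 -7.65;0 0 0 0;0 0 0 0"}}

```text
clock: 4.4
eef_pos: [555.8, -71.2, 261.1]
tcp_rot: [-3.141, 0.0, 1.507]
contact_force: [0.2, 0.5, 0.7]
opening: 0.002
```

Call:
{"fn": "apply_moves", "kwargs": {"rows": "0 0 0.029 0;0 0 0.029 0;0 0 0.029 0;0 0 0.029 0;0 0 0.029 0;0 0 0.014 0;0 0 0.014 0;0 0 0 0;0 0 0 0"}}

```text
clock: 5.3
eef_pos: [556.6, -71.0, 88.9]
tcp_rot: [3.141, 0.0, 1.511]
contact_force: [0.8, -0.3, 0.8]
opening: 0.002
```

Call:
{"fn": "apply_moves", "kwargs": {"rows": "0 -0.006 0 0;0 -0.006 0 0;0 -0.005 0 0;0 0 0 0;0 0 0 0"}}

```text
clock: 5.8
eef_pos: [539.1, -69.9, 88.6]
tcp_rot: [3.141, 0.0, 1.511]
contact_force: [0.0, 1.0, 0.3]
opening: -0.002
```

Call:
{"fn": "apply_moves", "kwargs": {"rows": "-0.00074 -0.00386 0 2;-0.00074 -0.00386 0 2;-0.00074 -0.00386 0 2;-0.00074 -0.00386 0 2;-0.00074 -0.00386 0 2;-0.00074 -0.00386 0 2;-0.00074 -0.00386 0 2;-0.00074 -0.00386 0 2;-0.00074 -0.00386 0 2;-0.00074 -0.00386 0 2"}}

```text
clock: 6.8
eef_pos: [502.0, -68.8, 88.8]
tcp_rot: [3.138, -0.001, 1.161]
contact_force: [5.0, 1.5, -1.4]
opening: 0.003
```

Call:
{"fn": "apply_moves", "kwargs": {"rows": "-0.00074 -0.00386 0 2;-0.00074 -0.00386 0 2;-0.00074 -0.00386 0 2;-0.00074 -0.00386 0 2;-0.00074 -0.00386 0 2;-0.00074 -0.00386 0 2;-0.00074 -0.00386 0 2;-0.00074 -0.00386 0 2;-0.00074 -0.00386 0 2;0 0 0 0;0 0 0 0"}}

```text
clock: 7.9
eef_pos: [468.3, -56.6, 88.7]
tcp_rot: [3.14, -0.001, 0.849]
contact_force: [3.6, -0.0, 2.1]
opening: 0.002
```

```bash
python3 fit.py 1; python3 -c "
import cv2,numpy as np
a=cv2.imread('pics/top1.png')[150:310,160:380];b=cv2.imread('pics/side1.png')[190:350,200:350]
cv2.imwrite('pics/c1.png',np.hstack([cv2.resize(a,(440,320)),cv2.resize(b,(300,320))]))"
```

```text
top ringtop z 111.59146082986332 count 1558 enclosing ((528.4519653320312, 44.24107360839844), 85.7818832397461)
arms [(-50, 42), (-40, 50), (70, 11), (80, 15), (90, 12)]
  med [607.6 -29.6] z 104.4 ang rad -0.691 r 113.1 [593.52709813 -41.99287662] [621.29879421 -16.44056275]
  med [528.  153.5] z 111.3 ang rad 1.503 r 111.2 [508.47498613 136.96410366] [553.4398381  166.15790345]
plate [(80, 80)]
  med [535.6 221.4] z 132.6 ang rad 1.486 r 179.5 [518.86503518 217.34100485] [552.66615536 227.68438852]
side ringtop z 113.67579226965154 count 2707 enclosing ((521.2186279296875, 42.569698333740234), 89.40148162841797)
arms [(-140, 56), (-130, 65), (-120, 18), (-50, 30), (-40, 38), (90, 42)]
  med [453.1 -45.2] z 106.2 ang rad -2.226 r 110.6 [433.66731201 -60.24909537] [479.31999264 -31.43280887]
  med [607.  -29.7] z 106.9 ang rad -0.696 r 112.7 [593.18746767 -44.89716814] [621.38142146 -17.60577019]
  med [508.3 155.3] z 106.2 ang rad 1.679 r 113.5 [507.16345711 139.86304566] [510.11114206 169.56164838]
plate [(80, 116), (90, 16)]
  med [533.4 222.8] z 133.8 ang rad 1.5 r 180.8 [517.42962563 216.70326935] [550.36992772 226.19740709]
```

View pics/c1.png

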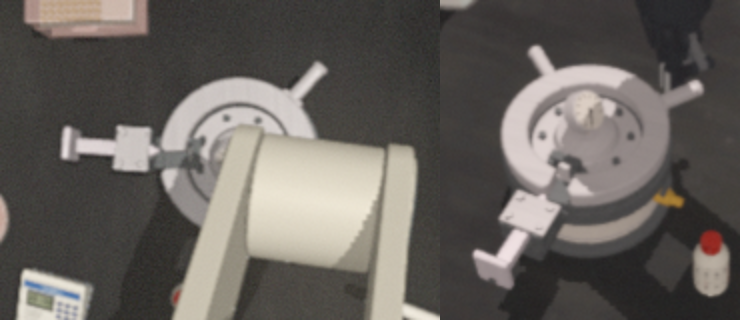

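The crop shows the slot just short of the bar. By depth, handle_b is at -0.699 rad, so the ring is about 0.155 rad off, and the TCP position gives the same figure. I'll turn it a further 8.9°.

Call:
{"fn": "apply_moves", "kwargs": {"rows": "-0.00074 -0.00386 0 2;-0.00074 -0.00386 0 2;-0.00074 -0.00386 0 2;-0.00074 -0.00386 0 2;-0.00033 -0.00174 0 0.9;0 0 0 0;0 0 0 0"}}

```text
clock: 8.7
eef_pos: [452.8, -46.8, 88.4]
tcp_rot: [3.141, -0.0, 0.694]
contact_force: [3.2, -2.1, 2.5]
opening: -0.002
```

Call:
{"fn": "apply_moves", "kwargs": {"rows": "0 0.007 0 0;0 0.007 0 0;0 0.006 0 0;0 0 -0.03 0;0 0 -0.03 0;0 0 -0.03 0;0 0 -0.03 0;0 0 -0.03 0;0 0 0 0"}}

```text
clock: 9.6
eef_pos: [467.4, -62.7, 241.9]
tcp_rot: [3.137, -0.004, 0.693]
contact_force: [-0.1, -0.1, 0.9]
opening: -0.0
```

Call:
{"fn": "apply_moves", "kwargs": {"rows": "0.0221 -0.0173 0 0;0.0221 -0.0173 0 0;0.0221 -0.0173 0 0;0.0221 -0.0173 0 0;0.0221 -0.0173 0 0;0.0221 -0.0173 0 0;0.0221 -0.0173 0 0;0.0221 -0.0173 0 0;0.0221 -0.0173 0 0;0.0221 -0.0173 0 0;0.0221 -0.0173 0 0;0.0221 -0.0173 0 0"}}

```text
clock: 10.8
eef_pos: [536.6, 267.7, 237.0]
tcp_rot: [-3.141, 0.002, 0.693]
contact_force: [0.5, -0.5, 0.4]
opening: 0.003
```

Call:
{"fn": "apply_moves", "kwargs": {"rows": "0 0 0 -7.7;0 0 0 -7.7;0 0 0 -7.7;0 0 0 -7.7;0 0 0 -7.7;0 0 0 -7.7;0 0 0 0;0 0 0 0"}}

```text
clock: 11.6
eef_pos: [536.6, 266.7, 237.4]
tcp_rot: [-3.14, 0.001, 1.495]
contact_force: [0.5, 0.0, 0.8]
opening: 0.002
```

```bash
python3 fit.py 2; python3 -c "
import cv2,numpy as np
a=cv2.imread('pics/top2.png')[150:310,160:380];b=cv2.imread('pics/side2.png')[190:350,200:350]
cv2.imwrite('pics/c2.png',np.hstack([cv2.resize(a,(440,320)),cv2.resize(b,(300,320))]))"
```

```text
top ringtop z 111.55526313941013 count 2606 enclosing ((521.03564453125, 41.24378967285156), 89.53995513916016)
arms [(-150, 30), (-140, 64), (-60, 29), (-50, 62), (70, 11), (80, 9), (90, 12)]
  med [435.4 -32.1] z 104.7 ang rad -2.422 r 113.2 [420.11226101 -45.15937816] [449.75990266 -19.27291924]
  med [595.2 -42.1] z 104.7 ang rad -0.847 r 112.9 [582.21978304 -57.05653882] [608.14583904 -27.18892124]
  med [530.7 153.9] z 110.8 ang rad 1.48 r 111.8 [508.58605073 135.07775672] [555.59442108 169.21794696]
plate [(80, 78), (90, 5)]
  med [535.7 221.3] z 133.0 ang rad 1.486 r 179.5 [519.03494909 217.25544939] [552.7204592  227.83276656]
side ringtop z 113.66875791467923 count 2705 enclosing ((520.3291625976562, 42.325233459472656), 89.67498779296875)
arms [(-150, 54), (-140, 52), (-60, 14), (-50, 42), (90, 46)]
  med [434.5 -31.1] z 106.4 ang rad -2.434 r 113.2 [419.97231438 -43.61641726] [449.59996182 -19.04217036]
  med [595.3 -41.9] z 107.6 ang rad -0.846 r 112.8 [584.63506699 -55.89903874] [606.59557192 -27.96161259]
  med [508.7 155.4] z 105.6 ang rad 1.675 r 113.5 [506.77833868 140.54936802] [522.58175319 169.71684454]
plate [(80, 117), (90, 16)]
  med [533.5 222.9] z 134.0 ang rad 1.499 r 180.8 [517.30944915 216.62480634] [550.49505354 226.32224499]
```

View pics/c2.png

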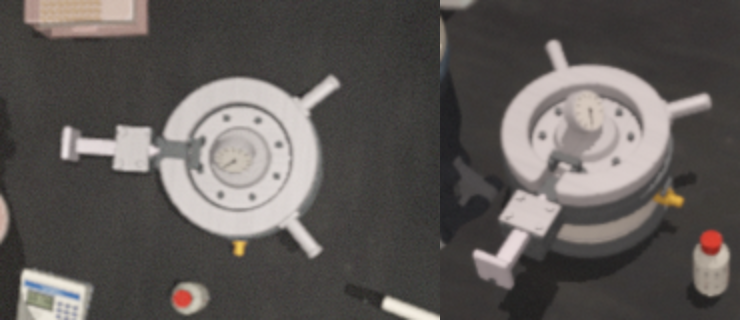

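The slot direction from the handle-to-handle line is 1.506 rad, against 1.50 for the bar, and the crop shows them in line. Next I'll descend outside the finger plate.

Call:
{"fn": "apply_moves", "kwargs": {"rows": "0 0.002 0.027 0;0 0 0.027 0;0 0 0.027 0;0 0 0.027 0;0 0 0.02 0;0 0 0 0;-0.007 0 0 0;-0.007 0 0 0;0 0 0 0;0 0 0 0"}}

```text
clock: 12.7
eef_pos: [538.4, 252.9, 111.4]
tcp_rot: [3.14, -0.001, 1.498]
contact_force: [0.1, -0.6, -0.2]
opening: -0.0
```

Call:
{"fn": "apply_moves", "kwargs": {"rows": "-0.004 0 0 0;-0.004 0 0 0;-0.004 0 0 0;-0.004 0 0 0;-0.004 0 0 0;-0.004 0 0 0;0 0 0 0;0 0 0 0"}}

```text
clock: 13.5
eef_pos: [536.0, 228.7, 110.2]
tcp_rot: [-3.141, 0.0, 1.499]
contact_force: [0.3, 0.9, -0.4]
opening: -0.001
```

Call:
{"fn": "apply_moves", "kwargs": {"rows": "-0.003 0 0 0;-0.003 0 0 0;-0.003 0 0 0;-0.003 0 0 0;0 0 0 0"}}

```text
clock: 14.0
eef_pos: [535.3, 216.6, 110.3]
tcp_rot: [3.141, 0.0, 1.499]
contact_force: [0.7, 0.3, 0.2]
opening: 0.001
```

Call:
{"fn": "apply_moves", "kwargs": {"rows": "-0.003 0 0 0;-0.003 0 0 0;-0.003 0 0 0;-0.003 0 0 0"}}

```text
clock: 14.4
eef_pos: [534.5, 204.9, 110.4]
tcp_rot: [3.141, -0.0, 1.499]
contact_force: [2.0, 2.4, -1.5]
opening: 0.001
```

```bash
python3 -c "
from h import *
im,D=r.grab_frame('side');cv2.imwrite('pics/c3.png',cv2.resize(im[170:370,180:380],(500,500)));print(r.sense()['contact_force'])
for e in r.pinpoint('side','finger_plate')[:2]: print(e['conf'],atz('side',e['at'][1]*640,e['at'][0]*480,120).round())"
```

```text
[1.53150912 1.74909544 0.09305175]
0.46 [537. 189. 120.]
```

View pics/c3.png

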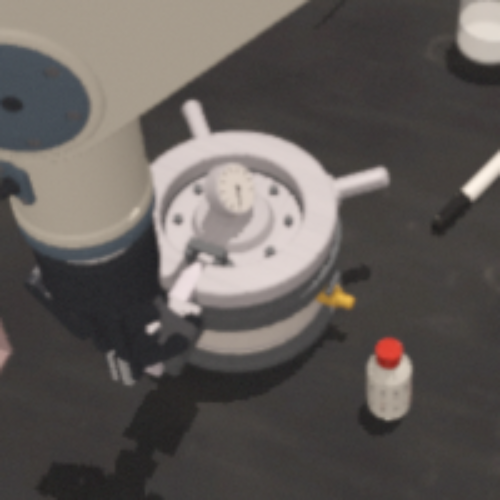

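The bar's nose is passing through the slot at crop (190,285), with the fingers on the plate. I'll keep pushing in small steps until the force rises.

Call:
{"fn": "apply_moves", "kwargs": {"rows": "-0.002 0 0 0;-0.002 0 0 0;-0.002 0 0 0;-0.002 0 0 0;0 0 0 0"}}

```text
clock: 15.0
eef_pos: [533.8, 196.8, 110.3]
tcp_rot: [3.142, 0.0, 1.499]
contact_force: [1.3, 0.7, 0.1]
opening: 0.004
```

Call:
{"fn": "apply_moves", "kwargs": {"rows": "-0.001 0 0 0;-0.001 0 0 0;-0.001 0 0 0;0 0 0 0"}}

```text
clock: 15.4
eef_pos: [533.6, 194.1, 110.3]
tcp_rot: [3.141, 0.0, 1.499]
contact_force: [1.8, 2.1, 1.0]
opening: 0.0
```

Call:
{"fn": "apply_moves", "kwargs": {"rows": "-0.001 0 0 0;-0.001 0 0 0;0 0 0 0"}}

```text
clock: 15.7
eef_pos: [533.6, 193.7, 110.4]
tcp_rot: [3.141, -0.003, 1.499]
contact_force: [0.7, 11.3, -1.8]
opening: 0.005
```

Call:
{"fn": "apply_moves", "kwargs": {"rows": "-0.001 0 0 0;-0.001 0 0 0;0 0 0 0"}}

```text
clock: 16.0
eef_pos: [533.7, 193.5, 110.5]
tcp_rot: [3.141, -0.006, 1.498]
contact_force: [0.5, 22.3, -4.1]
opening: -0.003
```

The force rose to 22 N at r = 152.5 mm, which matches home (142 mm plus an 11 mm half finger). I'll retract and check.

Call:
{"fn": "apply_moves", "kwargs": {"rows": "0.005 0 0 0;0.01 0 0 0;0.015 0 0 0;0.02 0 0 0;0.02 0 0 0;0 0 -0.03 0;0 0 -0.03 0;0 0 -0.03 0;0 0 -0.03 0;0 0 0 0;0 0 0 0"}}

```text
clock: 17.1
eef_pos: [538.4, 260.8, 230.7]
tcp_rot: [3.141, -0.0, 1.5]
contact_force: [-0.6, -1.3, -0.8]
opening: 0.001
```

```bash
python3 fit.py 4 | grep -A3 arms; python3 -c "
from h import *
D=np.load('top4.npy');P=cloud('top',D)[D>0];q=P[:,:2]-[522.7,41.5];rr=np.hypot(*q.T);k=(rr>120)&(rr<150)&(P[:,2]>122)&(P[:,2]<140)
print('plate',k.sum(),P[k].mean(0).round(1),rr[k].min(),rr[k].max())
for l in('wash','beaker','dropper','timer'):
  for e in r.pinpoint('top',l)[:1]: print(l,atz('top',e['at'][1]*640,e['at'][0]*480,0).round())
print(r.sense()['contact_force'],r.sense()['clock'])
a=cv2.imread('pics/top4.png')[150:310,160:380];b=cv2.imread('pics/side4.png')[190:350,200:350]
cv2.imwrite('pics/c4.png',np.hstack([cv2.resize(a,(440,320)),cv2.resize(b,(300,320))]))"
```

```text
arms [(-150, 31), (-140, 64), (-60, 31), (-50, 63), (70, 11), (80, 14), (90, 12)]
  med [435.4 -32.3] z 104.8 ang rad -2.421 r 113.3 [420.14222313 -45.24302726] [449.74023489 -19.41960682]
  med [595.3 -42.2] z 104.5 ang rad -0.848 r 113.0 [582.42612237 -57.06330694] [608.53738283 -27.40954368]
  med [527.7 153.3] z 111.4 ang rad 1.506 r 111.1 [508.53057483 138.58886317] [555.37256363 170.41788692]
--
arms [(-150, 50), (-140, 55), (-60, 16), (-50, 41), (90, 43)]
  med [434.9 -31.1] z 106.4 ang rad -2.431 r 112.9 [422.05073043 -43.50161356] [450.23829335 -20.4389603 ]
  med [595.  -41.6] z 107.5 ang rad -0.846 r 112.4 [582.74933199 -57.02697426] [607.15845853 -27.76097887]
  med [508.4 155. ] z 105.2 ang rad 1.678 r 113.1 [507.27608081 140.58836767] [509.38027059 169.87876933]
plate 80 [533.1 178.5 131.8] 133.57276166146215 143.63967079332417
wash [ 560. -398.    0.]
beaker [ 401. -331.    0.]
dropper [371. 110.   0.]
timer [359. 272.   0.]
[-0.18278311  0.40587412  0.39921567] 17.4
```

View pics/c4.png

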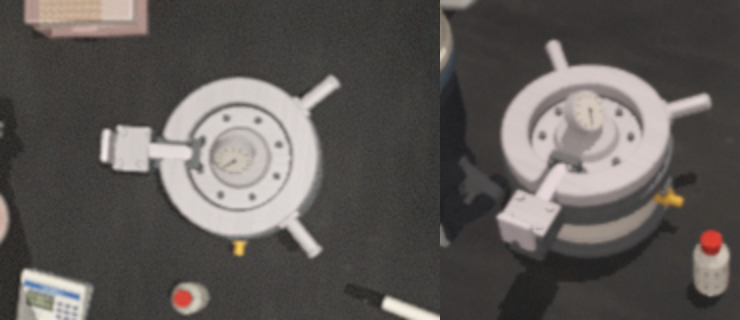

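The plate is against the guide, with its outer face at about 142–143 mm. The bar runs through the slot into the keeper, and the loose things haven't moved.

```bash
python3 -c "
from rig import r
print(r.sign_off())"
```

```text
the job is handed in; nothing more can be done
None
```

The vessel is locked: the ring's slot is lined up with the bar, and the bar is pushed through it until fully home. I handed the job in at about 17.4 s of the 48 s allowed; no verdict was reported.

**Ring:** I pushed handle_a clockwise with closed fingertips, about 0.8 rad in two stages with a camera check between. Before I pushed the bar, the slot pointed along 1.506 rad and the bar along about 1.50 rad. The ring did not measurably move afterwards.

**Bar:** I pushed it by the finger plate in small steps until the force rose to 22 N. The fingertip was then 152.5 mm from the axis, matching the 153 mm expected at home. After retracting, depth put the plate's outer face at about 142–143 mm (142 mm is home), and the picture shows the bar in the keeper.

**Loose things:** The detector's positions for the wash bottle, beaker, dropper and timer were within 10 mm of those at the start, which is its normal scatter. The pictures show the dropper and timer unmoved; I did not look at the wash bottle and beaker again after the push.

**Robot:** The arm stands clear, with about 0 N at the tool.

One check was weak: the finger plate detection during the push had a confidence of only 0.46, so I relied on the depth measurement instead.

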